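# Put the spindle rings away in their drawer

### The job

Lift the two steel spindle rings up and off their pegs without wrenching them, and stand each one upright in the wooden cradle of its own size in the open drawer, set down rather than dropped. Then push the drawer gently and fully shut, without slamming it. Leave the flat aluminium gauge plate hanging on its peg, and everything else on the bench where it is.

Things in the scene. Friction and masses are not known exactly. Their poses are not given: they have to be found in the camera images.
- ring_large: the larger plain steel ring, 60 mm outside diameter, 34 mm hole, 20 mm thick, 0.3 kg. Origin at its centre; its x axis is the ring's axis, so it hangs and stands with x level. Starts hanging on one of the three pegs, its hole over the peg; can be gripped across its diameter, one finger either side of the peg
- ring_small: the smaller plain steel ring, 46 mm outside diameter, 26 mm hole, 12 mm thick, 0.11 kg. Origin and axes as for the larger ring; starts hanging on another of the three pegs
- gauge: bystander on the remaining peg: flat aluminium plate 46 mm wide, 92 mm tall, 8 mm thick, hanging by a 22 mm hole; origin at the centre of the hole
- peg_stand: fixed wooden rail 300 mm long (along its y), 18 mm thick, from 136 to 164 mm above the bench, on two end posts with feet 20 mm high that reach 65 mm in front. Origin on the bench under the middle of the rail's front face; x axis level, pointing from the pegs' tips into the rail. Three level steel pegs, 8 mm thick, stick out of the front along -x, axis 150 mm above the bench, at y = +95, 0, -95 mm
- peg0 (a point): top of the peg at the stand's y = +95 mm, 27 mm in front of the rail, where the item hangs. The peg ends in a turned-up tip (51 to 62 mm in front of the rail) that reaches 9 mm above the peg's top: lift a ring by more than 9 mm, but less than its hole less the 8 mm peg (26 mm large, 18 mm small), then draw it off along the stand's -x
- peg1 (a point): the same on the middle peg
- peg2 (a point): the same on the peg at y = -95 mm
- drawer_unit: fixed plywood one-drawer unit on the bench, 240 mm deep (along its x), 280 mm wide, 105 mm tall, opening underside 95 mm above the bench. Origin on the bench under the middle of its front edge; its x axis points into the unit, the direction in which the drawer shuts
- drawer (a joint): how far the drawer is open, m: 0 fully shut, at most 0.16; starts open; slides out towards the robot (unit's -x). Needs 2 to 5 N. Front panel 276 mm wide, 18 mm thick, from 13 to 101 mm above the bench; side walls up to 55 mm above the bench; inner floor 20 mm above the bench
- drawer_pull (a point): middle of the outer face of the dark steel pull on the drawer's front (90 mm wide, 18 mm high, stands 14 mm off the panel), 66 mm above the bench, moves with the drawer; a good place to push. When shut it is 33 mm in front of the unit's front edge
- seat_large (a point): where the large ring's centre lies when seated in its cradle; moves with the drawer, axes as the drawer unit's (the ring's axis must lie along x). Cradle: 91 mm behind the pull's face, a 24 mm gap between two wooden cheeks (30 mm long, flared, tops 32 mm above the drawer floor) with two dowels that carry the ring, its centre 34 mm above the drawer floor; finger room either side
- seat_small (a point): the same for the small ring: 16 mm gap, centre of the seated ring 28 mm above the drawer floor
- jar: bystander: clear plastic jar, 84 mm across, 110 mm tall; origin under its middle
- glue: bystander: white glue bottle, 56 mm across, 170 mm tall; origin under its middle
- screwdriver: bystander: screwdriver lying on the bench in front of the peg stand
- hammer: bystander: hammer lying on the bench at the left
- offcut: bystander: wood offcut 100 x 45 x 28 mm; origin under its middle
- tape: bystander: tape measure, 70 x 62 mm, 35 mm tall, on top of the drawer unit; origin under its middle
Things that resemble listed ones, but are neither listed nor needed, are in the scene too. What is shaped like the ring_small but yellow is not meant.

How it is judged:
On the way:
1. both rings stand released, each in its own cradle, with the drawer still open (distance between ring_large and seat_large below 0.008 m and angle between the x axis of ring_large and the x axis of seat_large, either way round below 0.3 rad and distance between ring_small and seat_small below 0.008 m and angle between the x axis of ring_small and the x axis of seat_small, either way round below 0.3 rad and contact force between each of ring_large, ring_small and the fingers below 0.1 N and value of joint drawer above 0.06 m), for 0.2 s.
At the end, for the whole second after the job is handed in: The drawer is shut to within 5 mm, and in it each ring stands at rest and released in the cradle of its own size: centre within 8 mm of its seat, its axis within 0.3 rad of the drawer's direction (value of joint drawer below 0.005 m and distance between ring_large and seat_large below 0.008 m and angle between the x axis of ring_large and the x axis of seat_large, either way round below 0.3 rad and distance between ring_small and seat_small below 0.008 m and angle between the x axis of ring_small and the x axis of seat_small, either way round below 0.3 rad and contact force between each of ring_large, ring_small and the fingers below 0.1 N and linear speed of each of ring_large, ring_small below 0.03 m/s); the robot touches nothing.
It fails at once if a ring is wrenched against its peg or the stand (more than 40 N) (contact force between any of ring_large, ring_small and peg_stand above 40 N).
It fails at once if a ring is dropped (it moves faster than 0.6 m/s, a fall of about 2 cm, with no finger on it) ((linear speed of ring_large above 0.6 m/s and contact force between ring_large and the fingers below 0.1 N) or (linear speed of ring_small above 0.6 m/s and contact force between ring_small and the fingers below 0.1 N)).
It fails at once if the drawer is slammed (shuts faster than 0.4 m/s) (velocity of joint drawer below -0.4 m/s).
It fails at once if the gauge plate is taken or knocked off its peg (moved more than 30 mm) (distance of gauge from where it was at the start of the episode above 0.03 m).
It fails at once if another thing on the bench is disturbed (moved more than 30 mm) (distance of any of jar, glue, screwdriver, hammer, offcut, tape from where it was at the start of the episode above 0.03 m).
It also fails if it takes over 72 s, if anything falls off the work surface, if the arm or the gripper's body presses on something with over 40 N, if the wrist force passes 120 N, or if a joint passes its speed limit or range.

### The arm

A 6-joint arm with a two-finger parallel gripper is mounted at the origin on the work surface. World frame = base frame: x ahead of the robot, y to its left, z up, the work surface at z = 0. Lengths are in m, angles in rad, forces in N, time in s.
With the tool pointing down it reaches from about 0.15 to 0.775 m from the base axis. Payload 6.1 kg.
Tool frame: the origin (TCP) lies at the very end of the fingers, on their centre line; the grasp point (between the pads) lies 19 mm behind it; z points along the fingers, y is the line along which they close (so a half turn about z gives the same grasp; the last joint's range is limited). The gripper opens to 85 mm and grips with 20 to 120 N. Pads are 22 mm wide; open, the fingers measure 114 mm over their backs; the gripper's body (76 mm by 85 mm) begins 54 mm behind the grasp point. The pads swing forward as they close: fully open they stand 13 mm farther back than shut.
Start: joints at [1.159, 0.126, -0.04, 1.405, 0, 1.571], TCP at [0.21, 0.481, 0.231] pointing down, gripper open.
Joint ranges: [-2.72, 2.72], [-0.95, 1.95], [-1.27, 1.35], [-1.78, 2.02], [-1.46, 1.47], [-3.14, 3.14]. Speed limits (rad/s): [2.39, 2.39, 3.01, 3.14, 3.14, 3.14].

### API

Orientations are given as a 3x3 rotation matrix whose columns are the frame's x, y, z axes.
In Python, from plant import get_obs, read_camera, finish_job, find_in, silhouettes, spot_point gives the robot as it stands. The module is installed in compiled form; this text tells all that it offers.
- The arm moves only by the tool step_arm, never from a script. Its argument "commands" is a list of rows, each a list of 2 entries, a list of its own where there are three numbers: the shift along the tool's x, y, z in cm, then the turn, a rotation vector about the tool's x, y, z in degrees. In form: [[[tx, ty, tz], [ax, ay, az]], ...]. A call has 1 to 20 rows; each row shifts and turns the commanded pose from where the row before left it, along the tool's axes as they then stand; what a row does not reach is not made up. A row lasts 1/10 s, in which the tool goes at most 50 mm and 8.59 degrees, less where a joint would pass 70% of its speed; a pose out of reach is approached as far as the arm can. A call is refused whole if a number of a shift passes 5 or a number of a turn 8.59, either way. A call with a gripper value outside its range is refused whole. "gripper" is the opening, from -1 (shut) to 1 (fully open), set as the call begins (left out, the last holds). The fingers move at their own pace and stop on an object; "grip_force" is the grip in N (left out, the last holds). Time passes only in rows, so rows that do not move let the fingers close. It gives the time, the measured TCP pose, the force, the opening and the grip force at its end, in the units of the state.
- get_obs(): the state, without advancing time (a new reading comes with each control period).
- read_camera(name): name is "scene" or "top" or "wrist"; returns a dict with "image" (400x640x3 uint8, red, green, blue), "range_z" (400x640 float32, m along the optical axis (not along the pixel's ray), 0 where there is no reading), "vfov" (degrees; the focal length in pixels is half the picture's height over the tangent of half this angle, whatever the lens; pixels are square), "cx", "cy" (the principal point, pixels), "R" (3x3) and "t" (3): a world point X has camera coordinates R X + t. Camera axes: x right, y down, z forward; pixel columns grow to the right and rows downward; lengths in m; the calibration is good to about 2 mm. The wrist camera is an equidistant fisheye: a pixel r from the principal point sees the ray r / f radians off the axis. A picture is of the moment at which its call begins.
- finish_job(): hands the job in; it is judged then, once.
Trained networks look in a picture, given as the dict that the camera call returned (one of the last four; its "shot" number tells which), for a name from the list of things; names that differ only in an ending like _2 or _b are one class to them, and where a whole thing is asked for, a point or a joint stands for the part that bears it (a point fixed in the world has none). Each returns a list of dicts, best first, with "conf" (0 to 1); they miss things now and then, are a little off and sometimes report something else, mostly with a low value. They report only what shows in the picture. A call takes as long as a camera call. They do not tell look-alikes from the thing itself.
- find_in(picture, target): "xyz" ([x, y, z] in m, in the coordinates of the camera as it stood for that picture, good to about 4 mm: the middle of the surface that is visible of it).
- silhouettes(picture, target): "pixels" (400x640 bool, what is visible of it).
- spot_point(picture, target): "xyz" ([x, y, z] in m, in the coordinates of the camera as it stood for that picture, good to about 4 mm: a listed point, or the origin of a listed thing).
The state is a dict: "t": time; "q": joint angles; "qvel": joint speeds; "joint_efforts": joint torques, N m; "tool_pos": TCP position; "tcp_rot": TCP orientation; "wrist_force": force on the tool from outside, world axes, zero at the start; "torque": the same for the moment, N m; "opening": finger opening in m; "finger_force": force on a finger pad.
Only numpy, scipy, OpenCV 4.12 (cv2) and the standard library are available. Lean on these libraries where they do the work, as an engineer would, in place of code of your own. Each camera call takes 0.05 s, during which the arm holds its last target. There are 200 camera calls.

## Working session

There is one attempt and no reset: what is moved stays moved. The work goes in short steps, Python scripts to look and compute and a tool call to move; the robot and the scene stay as the last step left them, time stands still between calls to the robot, and variables do not carry over. Pictures are saved under pics/ and viewed, at most 10 in all, crops included, and the job is handed in when it is done.

Besides the shell and the picture viewer there is one more tool, called after "Call:" as name(argument=value, ...) on one line, values as JSON. step_arm: Moves the arm, as the interface text tells. Its arguments: {"type":"object","properties":{"commands":{"type":"array"},"gripper":{"type":"number"},"grip_force":{"type":"number"}},"required":["commands"]}

```bash
mkdir -p pics
cat > h.py <<'E'
import numpy as np, cv2
from plant import *
np.set_printoptions(precision=4,suppress=True)
def w(p,x): return p["R"].T@(np.array(x)-p["t"])
def f(p): return 200/np.tan(np.radians(p["vfov"])/2)
def proj(p,X):
    c=p["R"]@np.array(X)+p["t"]; return c[:2]/c[2]*f(p)+[p["cx"],p["cy"]]
def save(p,n): cv2.imwrite("pics/"+n,p["image"][:,:,::-1])
def cloud(p):
    z=p["range_z"];v,u=np.mgrid[:400,:640];F=f(p)
    c=np.stack([(u-p["cx"])/F*z,(v-p["cy"])/F*z,z],-1)
    return (c-p["t"])@p["R"]
E
python3 - <<'E'
from h import *
for n in ["scene","top"]:
    p=read_camera(n); save(p,n+"0.png")
    print(n,w(p,[0,0,0]),p["R"][2])
    for t in ["ring_large","ring_small","gauge","drawer_unit","peg_stand","jar","glue","screwdriver","offcut","hammer","tape"]:
        for d in find_in(p,t)[:3]: print("F",t,round(d["conf"],2),w(p,d["xyz"]),proj(p,w(p,d["xyz"])).astype(int))
    for t in ["peg0","peg1","peg2","drawer_pull","seat_large","seat_small","peg_stand","drawer_unit","ring_large","ring_small"]:
        for d in spot_point(p,t)[:3]: print("S",t,round(d["conf"],2),w(p,d["xyz"]),proj(p,w(p,d["xyz"])).astype(int))
E
```

```text
scene [ 1.2207 -0.7648  0.8926] [-0.5074  0.631  -0.5869]
F ring_large 0.64 [ 0.6112 -0.2286  0.1585] [260 253]
F ring_small 0.61 [ 0.7156 -0.2165  0.0271] [297 310]
F gauge 0.73 [ 0.5958 -0.3094  0.1435] [229 273]
F gauge 0.33 [ 0.4286 -0.1871  0.0259] [227 251]
F drawer_unit 0.96 [0.7208 0.146  0.0945] [385 219]
F drawer_unit 0.53 [0.3397 0.4929 0.0239] [349 149]
F peg_stand 0.85 [ 0.6436 -0.2542  0.1426] [262 270]
F peg_stand 0.26 [ 0.4297 -0.1879  0.028 ] [227 251]
F jar 0.77 [ 0.4567 -0.3908  0.0867] [166 281]
F jar 0.23 [0.5081 0.1539 0.0445] [328 202]
F glue 0.55 [0.5106 0.4755 0.0783] [386 154]
F screwdriver 0.72 [ 0.4264 -0.1844  0.0236] [227 251]
F offcut 0.52 [ 0.556  -0.2408  0.0179] [244 286]
F hammer 0.66 [0.3407 0.4917 0.0238] [349 150]
F tape 0.57 [0.7058 0.097  0.1399] [372 212]
S peg0 0.88 [ 0.6079 -0.219   0.157 ] [262 250]
S peg0 0.87 [ 0.5937 -0.3137  0.1503] [227 271]
S peg0 0.64 [ 0.624  -0.1236  0.1551] [294 234]
S peg1 0.88 [ 0.6079 -0.219   0.157 ] [262 250]
S peg1 0.87 [ 0.5937 -0.3137  0.1503] [227 271]
S peg1 0.64 [ 0.624  -0.1236  0.1551] [294 234]
S peg
[... 1921 characters left out ...]
5933 -0.3148  0.1555] [437 174]
S peg2 0.92 [ 0.6112 -0.2223  0.1594] [409 168]
S peg2 0.89 [ 0.6242 -0.1255  0.1535] [379 165]
S peg2 0.62 [ 0.5933 -0.3148  0.1555] [437 174]
S drawer_pull 0.94 [0.4599 0.1564 0.0654] [295 218]
S seat_large 0.66 [0.5401 0.2351 0.0575] [273 196]
S seat_small 0.78 [0.5624 0.113  0.0495] [308 190]
S peg_stand 0.69 [ 0.6421 -0.221   0.0025] [399 170]
S drawer_unit 0.9 [0.6236 0.1853 0.0011] [288 176]
S ring_large 0.68 [ 0.6108 -0.2207  0.1352] [407 170]
S ring_large 0.39 [ 0.6254 -0.1229  0.1545] [378 165]
S ring_small 0.53 [ 0.6288 -0.1255  0.1453] [378 165]
S ring_small 0.47 [ 0.7125 -0.2206  0.0241] [399 150]
S ring_small 0.34 [0.5408 0.2373 0.0583] [272 196]
```

Run:
```python
import cv2
s=cv2.imread("pics/scene0.png")[120:340,150:430]; t=cv2.imread("pics/top0.png")[120:270,180:470]
cv2.imwrite("pics/c1.png",cv2.resize(s,(764,600),interpolation=2)); cv2.imwrite("pics/c2.png",cv2.resize(t,(800,414),interpolation=2))
```

```text
(no output)
```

View pics/c1.png

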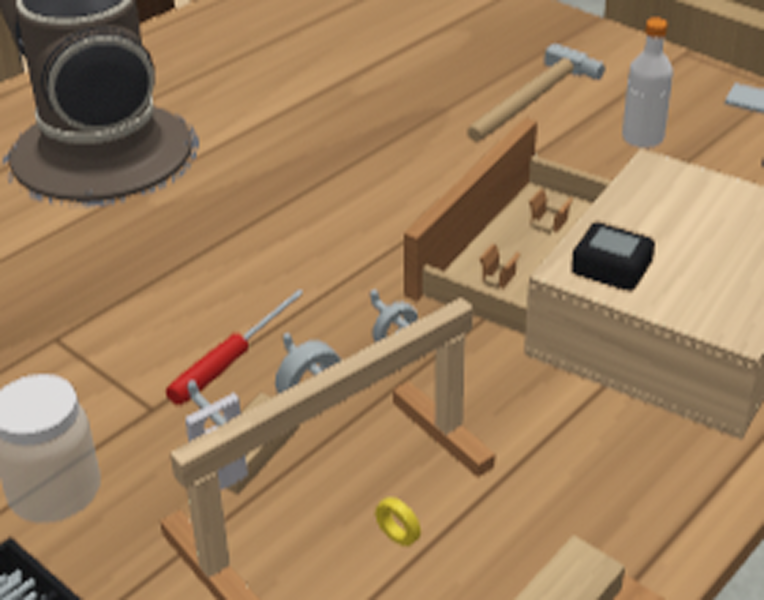

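View pics/c2.png

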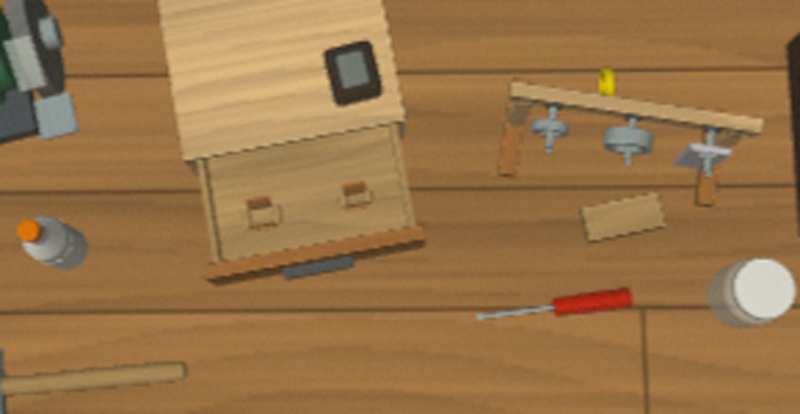

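The small ring's candidates are the steel ring on the peg at scene px (294,238) and the yellow look-alike on the bench at (296,312). I choose the steel one. The large ring hangs on the middle peg at (260,253), and the gauge is at (229,273). The cradles sit at (352,191) for large and (332,213) for small. Next I refine these positions from the depth data.

Run:
```python
from h import *
o=get_obs(); print(o["t"],o["tool_pos"],o["tcp_rot"].tolist() if hasattr(o["tcp_rot"],'tolist') else o["tcp_rot"])
for n in ["top","scene"]:
    p=read_camera(n); P=cloud(p); ok=p["range_z"]>0
    def near(c,r): return P[ok&(np.linalg.norm(P[...,:2]-c,axis=-1)<r)]
    # rail top: line fit
    q=P[ok&(abs(P[...,2]-.164)<.006)&(P[...,0]>.58)&(P[...,0]<.72)&(P[...,1]<-.05)&(P[...,1]>-.42)]
    (c,s,a)=cv2.minAreaRect((q[:,:2]*1000).astype(np.float32)); print(n,"rail",len(q),c,s,a,np.median(q[:,2]))
    for nm,c in [("L",(.608,-.221)),("S",(.6245,-.1245))]:
        g=near(c,.035); g=g[(g[:,2]>.10)]
        sx=np.array([.987,-.159]); sy=np.array([.159,.987])
        d=g[:,:2]-c; A=np.stack([d@sx,d@sy,g[:,2]],1)*1000
        A=A[A[:,0]<18]
        print(n,nm,len(A)); print(A[np.argsort(A[:,2])][::max(1,len(A)//40)].astype(int).tolist())
    q=P[ok&(abs(P[...,2]-.105)<.005)&(P[...,0]>.58)&(P[...,1]>-.05)&(P[...,1]<.4)]
    (c,s,a)=cv2.minAreaRect((q[:,:2]*1000).astype(np.float32)); print("unit",c,s,a)
    q=P[ok&(abs(P[...,2]-.101)<.006)&(P[...,0]>.42)&(P[...,0]<.55)&(P[...,1]>-.05)&(P[...,1]<.4)]
    (c,s,a)=cv2.minAreaRect((q[:,:2]*1000).astype(np.float32)); print("panel",c,s,a)
    for t in ["ring_large","ring_small"]:
        for d in silhouettes(p,t)[:2]:
            m=d["pixels"]; print(t,round(d["conf"],2),m.sum(),np.argwhere(m).mean(0),np.median(P[m&ok],0))
```

```text
2.2 [0.2101 0.4811 0.2313] [[-0.9163877096327586, 0.4002918497678748, -2.5366118379514207e-05], [0.40029185030339126, 0.9163877094985301, -2.146450315420581e-05], [1.4653133448733887e-05, -2.9823657345046843e-05, -0.9999999994479174]]
top rail 639 (615.48291015625, -219.43714904785156) (300.74346923828125, 80.05565643310547) 80.4988021850586 0.1643556153985428
top L 174
[[-8, 6, 114], [1, 7, 117], [-6, 7, 120], [-1, -8, 122], [-4, 8, 125], [-5, 12, 128], [-7, -24, 131], [-6, -16, 137], [5, 32, 140], [-1, 32, 143], [-17, -1, 147], [11, 28, 148], [-9, 6, 150], [5, -24, 151], [11, 25, 152], [-2, 24, 152], [-23, 5, 153], [-2, -21, 154], [0, -14, 155], [3, -20, 156], [-26, -1, 156], [-8, -11, 157], [-7, 24, 158], [-24, 2, 159], [-8, 5, 160], [-4, 22, 160], [-8, -14, 161], [5, 23, 161], [2, 19, 162], [6, -5, 162], [4, -12, 163], [-6, -10, 164], [0, -15, 164], [7, 7, 165], [-29, 6, 165], [-2, 6, 166], [2, 17, 166], [-4, 13, 167], [9, 8, 168], [-5, 20, 168], [0, -1, 169], [-5, -5, 170], [-8, 10, 171], [5, 6, 174]]
top S 102
[[-3, 1, 120], [-3, -7, 127], [-2, 2, 128], [-3, -10, 128], [-3, 6, 
[... 2209 characters left out ...]
 [-5, -16, 156], [4, 0, 157], [16, -2, 157], [-5, -12, 157], [2, 14, 158], [-28, 1, 158], [-30, -2, 158], [6, -7, 159], [-26, -6, 160], [-32, -1, 160], [5, 0, 161], [-33, -4, 161], [5, -12, 161], [7, -4, 162], [5, -6, 162], [-4, -7, 162], [-1, -10, 162], [0, 3, 162], [5, 8, 163], [1, 8, 164], [3, -1, 164], [0, 4, 164], [0, -1, 165], [-4, -1, 165], [7, 0, 165]]
unit (738.1688232421875, 208.34002685546875) (241.70199584960938, 289.337158203125) 10.060627937316895
panel (480.71533203125, 163.33352661132812) (22.834606170654297, 280.08355712890625) 10.43309497833252
ring_large 0.48 219 [252.1872 260.7352] [ 0.6111 -0.2269  0.1607]
ring_small 0.68 181 [310.7956 295.3867] [ 0.7103 -0.2212  0.0263]
```

Call:
step_arm(commands=[[[0, 0, 0], [0, 0, -7.2]], [[0, 0, 0], [0, 0, -7.15]], [[-2.82, -2.95, 0], [0, 0, 0]], [[-2.82, -2.95, 0], [0, 0, 0]], [[-2.82, -2.95, 0], [0, 0, 0]], [[-2.82, -2.95, 0], [0, 0, 0]], [[-2.82, -2.95, 0], [0, 0, 0]], [[-2.82, -2.95, 0], [0, 0, 0]], [[-2.82, -2.95, 0], [0, 0, 0]], [[-2.82, -2.95, 0], [0, 0, 0]], [[-2.82, -2.95, 0], [0, 0, 0]], [[-2.82, -2.95, 0], [0, 0, 0]], [[-2.82, -2.95, 0], [0, 0, 0]], [[-2.82, -2.95, 0], [0, 0, 0]], [[-2.82, -2.95, 0], [0, 0, 0]], [[-2.82, -2.95, 0], [0, 0, 0]], [[-2.82, -2.95, 0], [0, 0, 0]], [[-2.82, -2.95, 0], [0, 0, 0]], [[-2.82, -2.95, 0], [0, 0, 0]], [[-2.82, -2.95, 0], [0, 0, 0]]], gripper=1)

```text
t: 4.5
tool_pos: [0.6266, -0.1262, 0.2313]
tcp_rot: [[-0.987, 0.161, 0.0], [0.161, 0.987, 0.0], [-0.0, 0.0, -1.0]]
wrist_force: [-0.1, 0.3, 0.9]
opening: 0.0855
finger_force: 0.0
```

```bash
cat >> h.py <<'E'
def go(x,y,z,yaw):
    """shift in cm in tool axes (after turning) and turn about tool z so tool y is at angle yaw (deg)"""
    o=get_obs(); R=np.array(o["tcp_rot"]); a=np.degrees(np.arctan2(R[1,1],R[0,1]))
    b=np.radians(yaw); Y=np.array([np.cos(b),np.sin(b),0]);Z=np.array([0,0,-1.]);X=np.cross(Y,Z)
    d=np.array([x,y,z])-o["tool_pos"]
    print("t",round(o["t"],2),"pos",o["tool_pos"],"yaw",round(a,2),"tilt",R[:,2],"turn",round(-(yaw-a),2),"shift cm",100*np.array([d@X,d@Y,d@Z]),"F",o["wrist_force"],"open",o["opening"])
E
python3 - <<'E'
from h import *
go(.6255,-.1245,.116,80.75)
p=read_camera("wrist"); save(p,"w1.png"); print(p["vfov"],p["cx"],p["cy"],w(p,[0,0,0]),p["R"])
for t in ["ring_small","ring_large"]:
    for d in spot_point(p,t)[:3]: print(t,round(d["conf"],2),w(p,d["xyz"]))
for t in ["peg0"]:
    for d in spot_point(p,t)[:3]: print(t,round(d["conf"],2),w(p,d["xyz"]))
E
```

```text
t 4.5 pos [ 0.6266 -0.1262  0.2313] yaw 80.74 tilt [ 0.0002  0.0001 -1.    ] turn -0.01 shift cm [ 0.1349  0.1459 11.5276] F [-0.0679  0.2844  0.8712] open 0.08547446557642646
65.70646984690485 310.11904012367324 197.08330315394812 [ 0.5484 -0.1127  0.374 ] [[ 0.1607  0.987  -0.0007]
 [ 0.9392 -0.1527  0.3077]
 [ 0.3035 -0.0501 -0.9515]]
ring_small 0.65 [ 0.6269 -0.126   0.139 ]
ring_large 0.82 [ 0.6106 -0.2207  0.1384]
ring_large 0.66 [ 0.6257 -0.1249  0.1401]
peg0 0.74 [ 0.6257 -0.1244  0.1526]
peg0 0.55 [ 0.6064 -0.2208  0.1511]
```

View pics/w1.png

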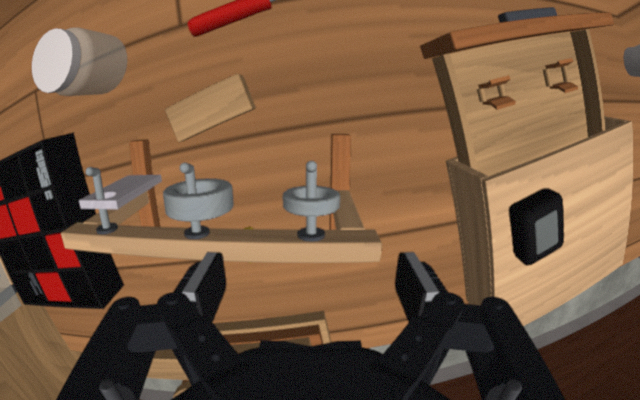

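The wrist view shows the steel small ring at (311,200), the large ring at (198,200) and the gauge at (120,190). The choice is confirmed, so I descend on the small ring.

Call:
step_arm(commands=[[[0.1, 0.12, 1.0], [0, 0, 0]], [[0, 0, 1.5], [0, 0, 0]], [[0, 0, 1.5], [0, 0, 0]], [[0, 0, 1.5], [0, 0, 0]], [[0, 0, 1.5], [0, 0, 0]], [[0, 0, 1.5], [0, 0, 0]], [[0, 0, 1.5], [0, 0, 0]], [[0, 0, 1.0], [0, 0, 0]], [[0, 0, 0.5], [0, 0, 0]], [[0, 0, 0], [0, 0, 0]], [[0, 0, 0], [0, 0, 0]]])

```text
t: 5.8
tool_pos: [0.6252, -0.1229, 0.1169]
tcp_rot: [[-0.987, 0.16, 0.001], [0.16, 0.987, -0.0], [-0.001, -0.0, -1.0]]
wrist_force: [-0.1, 0.0, 0.9]
opening: 0.0853
finger_force: 0.0
```

Call:
step_arm(commands=[[[0, 0, 0], [0, 0, 0]], [[0, 0, 0], [0, 0, 0]], [[0, 0, 0], [0, 0, 0]], [[0, 0, 0], [0, 0, 0]], [[0, 0, 0], [0, 0, 0]], [[0, 0, 0], [0, 0, 0]], [[0, 0, 0], [0, 0, 0]], [[0, 0, 0], [0, 0, 0]], [[0, 0, 0], [0, 0, 0]], [[0, 0, 0], [0, 0, 0]]], gripper=-1, grip_force=25)

```text
t: 6.8
tool_pos: [0.6253, -0.1233, 0.1168]
tcp_rot: [[-0.987, 0.161, 0.001], [0.161, 0.987, -0.0], [-0.001, -0.0, -1.0]]
wrist_force: [-0.4, 0.3, 5.8]
opening: 0.0453
finger_force: 25.5
```

Call:
step_arm(commands=[[[0, 0, -0.3], [0, 0, 0]], [[0, 0, -0.4], [0, 0, 0]], [[0, 0, -0.4], [0, 0, 0]], [[0, 0, -0.3], [0, 0, 0]], [[0, 0, 0], [0, 0, 0]], [[0, 0, 0], [0, 0, 0]]])

```text
t: 7.4
tool_pos: [0.6251, -0.1232, 0.1303]
tcp_rot: [[-0.987, 0.161, 0.0], [0.161, 0.987, 0.0], [-0.0, 0.0, -1.0]]
wrist_force: [0.3, -0.6, -0.5]
opening: 0.0452
finger_force: 25.7
```

Run:
```python
from h import *
go(.6255,-.1245,.116,80.75)
p=read_camera("wrist"); cv2.imwrite("pics/w2.png",cv2.resize(p["image"][130:330,180:440,::-1],(780,600)))
for t in ["ring_small"]:
    for d in spot_point(p,t)[:3]: print(t,round(d["conf"],2),w(p,d["xyz"]))
```

```text
t 7.4 pos [ 0.6251 -0.1232  0.1303] yaw 80.76 tilt [ 0.  0. -1.] turn 0.01 shift cm [-0.0652 -0.1206  1.4296] F [ 0.2726 -0.6213 -0.539 ] open 0.04516768277260362
ring_small 0.56 [ 0.6252 -0.1226  0.1532]
ring_small 0.41 [ 0.7111 -0.2173  0.025 ]
ring_small 0.36 [0.5619 0.1147 0.047 ]
```

View pics/w2.png

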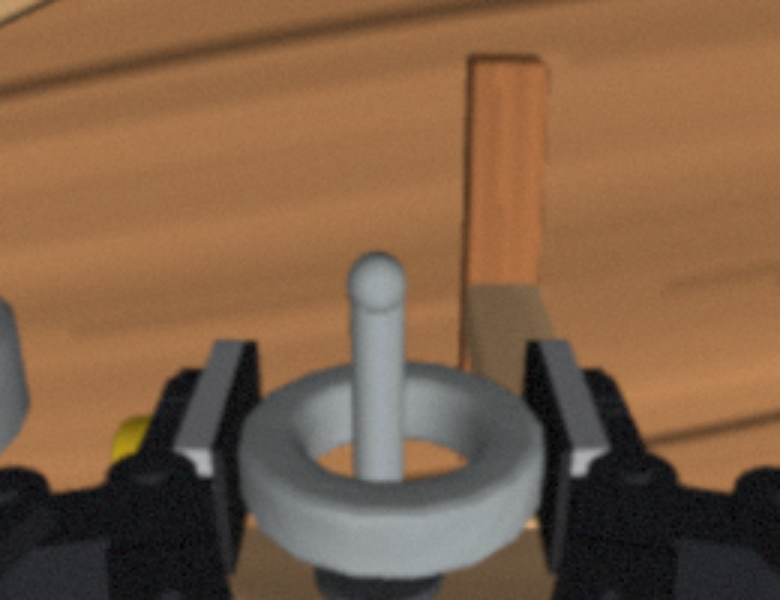

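The small ring is lifted and upright, with the peg near (377,400) of the crop, slightly off the hole's centre. I centre it, then draw it off.

Call:
step_arm(commands=[[[0, -0.15, -0.1], [0, 0, 0]], [[0.5, 0, 0], [0, 0, 0]], [[0.8, 0, 0], [0, 0, 0]], [[0.8, 0, 0], [0, 0, 0]], [[0.8, 0, 0], [0, 0, 0]]])

```text
t: 8.0
tool_pos: [0.5952, -0.1199, 0.1313]
tcp_rot: [[-0.987, 0.161, -0.0], [0.161, 0.987, 0.0], [0.0, -0.0, -1.0]]
wrist_force: [-0.2, -0.4, -1.0]
opening: 0.0457
finger_force: 25.7
```

Call:
step_arm(commands=[[[0.8, 0, 0], [0, 0, 0]], [[0.8, 0, 0], [0, 0, 0]], [[0.8, 0, 0], [0, 0, 0]], [[1.0, 0, 0], [0, 0, 0]], [[1.0, 0, 0], [0, 0, 0]], [[0, 0, 0], [0, 0, 0]]])

```text
t: 8.6
tool_pos: [0.5514, -0.1128, 0.1315]
tcp_rot: [[-0.987, 0.161, -0.0], [0.161, 0.987, 0.0], [0.0, -0.0, -1.0]]
wrist_force: [-0.1, 0.7, -1.5]
opening: 0.0449
finger_force: 25.7
```

Run:
```python
from h import *
go(.5602,.1138,.16,100)
p=read_camera("wrist")
for d in spot_point(p,"ring_small")[:3]: print(round(d["conf"],2),w(p,d["xyz"]))
```

```text
t 8.6 pos [ 0.5514 -0.1128  0.1315] yaw 80.75 tilt [-0.0004  0.     -1.    ] turn -19.25 shift cm [-4.8029 22.1576 -2.8491] F [-0.0875  0.6606 -1.4948] open 0.04490868321256031
0.63 [ 0.5534 -0.1079  0.1548]
```

Call:
step_arm(commands=[[[0, 0, -1.5], [0, 0, 0]], [[0, 0, -1.35], [0, 0, 0]], [[0, 0, 0], [0, 0, -5]], [[0, 0, 0], [0, 0, -5]], [[0, 0, 0], [0, 0, -5]], [[0, 0, 0], [0, 0, -4.25]], [[-0.48, 2.2, 0], [0, 0, 0]], [[-0.48, 2.2, 0], [0, 0, 0]], [[-0.48, 2.2, 0], [0, 0, 0]], [[-0.48, 2.2, 0], [0, 0, 0]], [[-0.48, 2.2, 0], [0, 0, 0]], [[-0.48, 2.2, 0], [0, 0, 0]], [[-0.48, 2.2, 0], [0, 0, 0]], [[-0.48, 2.2, 0], [0, 0, 0]], [[-0.48, 2.2, 0], [0, 0, 0]], [[-0.48, 2.2, 0], [0, 0, 0]], [[0, 0, 0], [0, 0, 0]], [[0, 0, 0], [0, 0, 0]]])

```text
t: 10.5
tool_pos: [0.5621, 0.1123, 0.1601]
tcp_rot: [[-0.985, -0.175, 0.0], [-0.175, 0.985, -0.0], [-0.0, -0.0, -1.0]]
wrist_force: [0.7, -0.1, -1.9]
opening: 0.0451
finger_force: 26.0
```

Run:
```python
from h import *
go(.5602,.1138,.16,100)
for n in ["wrist","top","scene"]:
    p=read_camera(n)
    if n=="wrist": cv2.imwrite("pics/w3.png",cv2.resize(p["image"][60:360,120:520,::-1],(800,600)))
    for t in ["ring_small","seat_small","seat_large","drawer_pull"]:
        for d in spot_point(p,t)[:2]: print(n,t,round(d["conf"],2),w(p,d["xyz"]))
```

```text
t 10.5 pos [0.5621 0.1123 0.1601] yaw 100.07 tilt [ 0.0004 -0.0003 -1.    ] turn 0.07 shift cm [0.1654 0.1769 0.0077] F [ 0.7039 -0.1409 -1.9304] open 0.04511956039114037
wrist ring_small 0.63 [ 0.7108 -0.2193  0.0244]
wrist seat_small 0.81 [0.559  0.1146 0.0474]
wrist seat_large 0.8 [0.5435 0.2364 0.0532]
wrist seat_large 0.35 [ 0.5032  0.4955 -0.0035]
wrist drawer_pull 0.84 [0.4576 0.1594 0.0668]
wrist drawer_pull 0.32 [ 0.3341  0.4636 -0.0012]
top ring_small 0.53 [ 0.7117 -0.2206  0.0211]
top seat_large 0.93 [0.5434 0.2381 0.059 ]
top seat_large 0.37 [ 0.4327 -0.3805  0.0051]
top drawer_pull 0.65 [0.4595 0.1578 0.063 ]
top drawer_pull 0.42 [ 0.5958 -0.3139  0.1544]
scene ring_small 0.67 [ 0.7099 -0.2165  0.0196]
scene ring_small 0.58 [0.5633 0.1129 0.1876]
scene seat_small 0.61 [0.5584 0.1128 0.0498]
scene seat_large 0.88 [0.5365 0.2372 0.0563]
scene drawer_pull 0.98 [0.459  0.1622 0.0664]
```

View pics/w3.png

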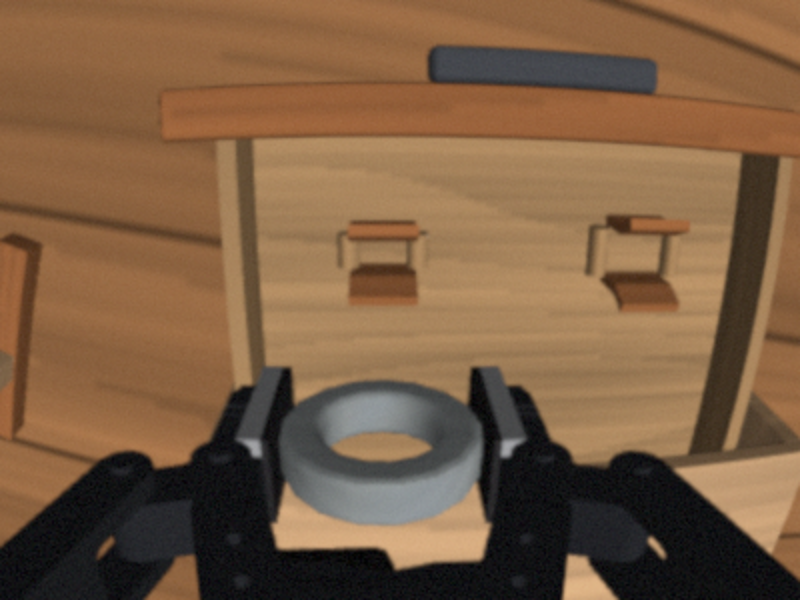

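The ring is held upright in the gripper. The small cradle lies ahead at about (383,262) of the crop and the large one at (640,262). I measure the ring in hand and the cheek gap with the wrist depth.

```bash
cat >> h.py <<'E'
def wcloud(p):
    z=p["range_z"];v,u=np.mgrid[:400,:640];F=f(p)
    a=u-p["cx"];b=v-p["cy"];r=np.hypot(a,b)+1e-9;k=np.tan(np.minimum(r/F,1.5))/r*z
    return (np.stack([a*k,b*k,z],-1)-p["t"])@p["R"]
def local(P,c,yaw):
    b=np.radians(yaw); ex=np.array([np.cos(b),np.sin(b)]); ey=np.array([-ex[1],ex[0]])
    d=P[...,:2]-np.array(c[:2]); return np.stack([d@ex,d@ey,P[...,2]],-1)*1000
E
python3 - <<'E'
from h import *
o=get_obs(); p=read_camera("wrist"); P=wcloud(p); ok=p["range_z"]>0
T=np.array(o["tool_pos"])
A=local(P,T,10)[ok]; 
g=A[(abs(A[:,0])<20)&(abs(A[:,1])<15)&(A[:,2]>T[2]*1000-15)&(A[:,2]<T[2]*1000+60)]
print("ring",len(g)); 
for lo in range(-10,60,5):
    k=g[(g[:,2]-T[2]*1000>=lo)&(g[:,2]-T[2]*1000<lo+5)]
    if len(k): print(lo,len(k),np.percentile(k[:,0],[2,25,50,75,98]),np.percentile(k[:,1],[2,98]))
q=read_camera("top"); Q=cloud(q)
for nm,X,m in [("wrist",P,ok),("top",Q,q["range_z"]>0)]:
  for s,c in [("S",(.5597,.1137)),("L",(.539,.236))]:
    B=local(X,c,10)[m]; B=B[(abs(B[:,0])<35)&(abs(B[:,1])<30)&(B[:,2]>38)&(B[:,2]<65)]
    if len(B)==0: continue
    print(nm,s,len(B)); h,e=np.histogram(B[:,0],np.arange(-34,36,2)); print([(int(e[i]),int(h[i])) for i in range(len(h)) if h[i]])
    for lo,hi in[(38,42),(42,46),(46,50),(50,56)]:
        k=B[(B[:,2]>=lo)&(B[:,2]<hi)]
        f0=k[k[:,0]<0];b0=k[k[:,0]>0]
        if len(f0)>5 and len(b0)>5: print(lo,"front x",np.percentile(f0[:,0],[3,97]),"back x",np.percentile(b0[:,0],[3,97]),"y",np.percentile(k[:,1],[3,97]))
E
```

```text
ring 4208
0 24 [-6.5219 -6.0995 -6.0028 -5.9062 -5.6734] [-6.4109  8.7259]
5 270 [-6.9176 -6.4371 -6.2038 -5.9061 -3.941 ] [-12.5435  13.3707]
10 912 [-6.5264 -5.2945 -2.5552  0.7812  4.5854] [-13.0292  13.0524]
15 344 [-6.5418 -5.2175 -3.1505  0.2167  4.1584] [-14.2363  14.3288]
20 128 [-6.6491 -5.4365 -3.7999 -2.1746  2.155 ] [-14.7641  14.8107]
25 57 [-6.6485 -6.1858 -5.759  -4.9489 -2.9064] [-14.9553  14.7713]
30 104 [-6.9415 -6.2886 -6.0557 -5.6951 -5.0198] [-14.9066  14.8603]
35 307 [-6.8708 -6.353  -6.1213 -5.8482 -5.2085] [-14.8099  14.6692]
40 1072 [-6.8279 -6.089  -5.1538 -0.987   4.4009] [-14.3705  14.4484]
45 990 [-6.2802 -4.0851 -1.4296  1.3976  4.6651] [-8.5483 10.1303]
wrist S 832
[(-18, 72), (-16, 95), (-14, 45), (-12, 31), (-10, 35), (8, 131), (10, 137), (12, 122), (14, 62), (16, 71), (18, 31)]
42 front x [-9.3548 -8.9453] back x [ 8.9346 11.3755] y [-14.8787  13.4931]
46 front x [-16.7093 -11.4911] back x [10.7232 13.5661] y [-14.5405  13.291 ]
50 front x [-17.3865 -11.8046] back x [12.0585 18.4628] y [-14.5743  13.2875]
wrist L 715
[(-24, 38), (-22, 71), (-20, 69), (-18, 48), (-16, 46), (-14, 1), (10, 57), (12, 96), (14, 126), (16, 84), (18, 47), (20, 32)]
38 front x [-18.3791 -13.8713] back x [10.8479 14.9665] y [-16.0905  13.0526]
42 front x [-18.0446 -14.2051] back x [11.4263 17.4983] y [-15.8645  12.8284]
46 front x [-22.6292 -14.5745] back x [13.9014 18.9317] y [-15.809   13.3929]
50 front x [-22.8755 -16.8964] back x [14.9881 20.8484] y [-14.7338  13.4824]
top L 50
[(-22, 2), (-20, 6), (-18, 6), (-16, 4), (-14, 2), (12, 9), (14, 3), (16, 8), (18, 5), (20, 4), (22, 1)]
50 front x [-21.1236 -15.4518] back x [13.827  22.0418] y [-13.442   13.0572]
```

Call:
step_arm(commands=[[[0.18, 0.11, 0.5], [0, 0, 0]], [[0, 0, 1.5], [0, 0, 0]], [[0, 0, 1.5], [0, 0, 0]], [[0, 0, 1.5], [0, 0, 0]], [[0, 0, 1.5], [0, 0, 0]], [[0, 0, 1.0], [0, 0, 0]], [[0, 0, 1.0], [0, 0, 0]], [[0, 0, 0], [0, 0, 0]], [[0, 0, 0], [0, 0, 0]]])

```text
t: 12.25
tool_pos: [0.5599, 0.1128, 0.075]
tcp_rot: [[-0.985, -0.174, 0.0], [-0.174, 0.985, 0.0], [-0.0, 0.0, -1.0]]
wrist_force: [-0.5, 0.6, -1.2]
opening: 0.0452
finger_force: 26.0
```

Run:
```python
from h import *
go(.5601,.1131,.0235,100)
p=read_camera("wrist"); P=wcloud(p); ok=p["range_z"]>0
B=local(P,(.56,.1131),10)[ok]; 
g=B[(abs(B[:,0])<20)&(abs(B[:,1])<14)&(B[:,2]>80)&(B[:,2]<130)]; print("ring front",np.percentile(g[:,0],[3,50,97]),"z",g[:,2].min(),g[:,2].max())
B=B[(abs(B[:,0])<35)&(abs(B[:,1])<30)&(B[:,2]>38)&(B[:,2]<60)]
for lo,hi in[(42,46),(46,50),(50,56)]:
        k=B[(B[:,2]>=lo)&(B[:,2]<hi)]
        f0=k[k[:,0]<0];b0=k[k[:,0]>0]
        for nm,a in (("f",f0),("b",b0)):
            if len(a)>5: print(lo,nm,np.percentile(a[:,0],[3,97]),"y",np.percentile(a[:,1],[3,97]))
```

```text
t 12.25 pos [0.5599 0.1128 0.075 ] yaw 100.0 tilt [ 0.0001  0.     -1.    ] turn 0.0 shift cm [-0.0252  0.024   5.146 ] F [-0.498   0.6183 -1.1798] open 0.04520822523958355
ring front [-6.8321 -4.2112  3.865 ] z 80.02999325664 123.30646034034424
42 b [ 8.5019 11.1909] y [-13.4794  14.1508]
46 b [ 9.6099 11.6643] y [-14.533   14.6519]
50 f [-17.7682 -13.3489] y [-13.9278  14.7026]
```

Call:
step_arm(commands=[[[-0.03, 0.03, 1.0], [0, 0, 0]], [[0, 0, 1.0], [0, 0, 0]], [[0, 0, 1.0], [0, 0, 0]], [[0, 0, 0.7], [0, 0, 0]], [[0, 0, 0.5], [0, 0, 0]], [[0, 0, 0.4], [0, 0, 0]], [[0, 0, 0.2], [0, 0, 0]], [[0, 0, 0.2], [0, 0, 0]], [[0, 0, 0], [0, 0, 0]]])

```text
t: 13.2
tool_pos: [0.5601, 0.1131, 0.0248]
tcp_rot: [[-0.985, -0.174, 0.0], [-0.174, 0.985, -0.0], [-0.0, -0.0, -1.0]]
wrist_force: [-0.0, -0.0, -1.3]
opening: 0.0453
finger_force: 26.0
```

Call:
step_arm(commands=[[[0, 0, 0.1], [0, 0, 0]], [[0, 0, 0.1], [0, 0, 0]], [[0, 0, 0.1], [0, 0, 0]], [[0, 0, 0], [0, 0, 0]]])

```text
t: 13.6
tool_pos: [0.5613, 0.1132, 0.0237]
tcp_rot: [[-0.985, -0.174, 0.003], [-0.174, 0.985, 0.0], [-0.003, -0.0, -1.0]]
wrist_force: [-1.2, -1.7, 7.8]
opening: 0.0456
finger_force: 26.6
```

Call:
step_arm(commands=[[[0, 0, 0], [0, 0, 0]], [[0, 0, 0], [0, 0, 0]], [[0, 0, 0], [0, 0, 0]], [[0, 0, 0], [0, 0, 0]], [[0, 0, 0], [0, 0, 0]]], gripper=0.55)

```text
t: 14.1
tool_pos: [0.56, 0.1131, 0.0216]
tcp_rot: [[-0.985, -0.174, -0.0], [-0.174, 0.985, -0.0], [0.0, -0.0, -1.0]]
wrist_force: [0.0, 0.2, -0.2]
opening: 0.0659
finger_force: 0.0
```

Call:
step_arm(commands=[[[0, 0, -0.5], [0, 0, 0]], [[0, 0, -1.5], [0, 0, 0]], [[0, 0, -2], [0, 0, 0]], [[0, 0, -2], [0, 0, 0]], [[0, 0, -2], [0, 0, 0]], [[0, 0, -2], [0, 0, 0]], [[0, 0, -2], [0, 0, 0]], [[0, 0, -2], [0, 0, 0]], [[0, 0, -2], [0, 0, 0]], [[0, 0, -2], [0, 0, 0]], [[0, 0, -2], [0, 0, 0]], [[0, 0, 0], [0, 0, 0]]])

```text
t: 15.3
tool_pos: [0.5612, 0.1134, 0.225]
tcp_rot: [[-0.985, -0.174, 0.005], [-0.174, 0.985, 0.001], [-0.005, 0.0, -1.0]]
wrist_force: [0.0, 0.6, -0.1]
opening: 0.0664
finger_force: 0.0
```

Run:
```python
from h import *
go(.609,-.2205,.23,80.75)
p=read_camera("wrist"); P=wcloud(p); ok=p["range_z"]>0
save(p,"w4.png")
for d in spot_point(p,"ring_small")[:2]: print(round(d["conf"],2),w(p,d["xyz"]))
B=local(P,(.56,.1131),10)[ok]; B=B[(abs(B[:,0])<9)&(abs(B[:,1])<30)&(B[:,2]>53)&(B[:,2]<90)]
print(len(B)); 
for lo in range(53,74,4):
    k=B[(B[:,2]>=lo)&(B[:,2]<lo+4)]
    if len(k): print(lo,np.percentile(k,[2,98],axis=0).T.round(1).tolist())
```

```text
t 15.3 pos [0.5612 0.1134 0.225 ] yaw 100.01 tilt [ 0.0049  0.001  -1.    ] turn 19.26 shift cm [-10.0819 -32.1877  -0.5018] F [ 0.0067  0.6195 -0.0779] open 0.06641081926541109
0.86 [ 0.7089 -0.2176  0.0254]
0.58 [ 0.61   -0.2195  0.1508]
537
53 [[-5.5, 5.0], [-21.3, 22.5], [54.2, 56.8]]
57 [[-5.5, 6.1], [-21.1, 21.2], [57.3, 60.8]]
61 [[-5.2, 6.0], [-17.8, 18.9], [61.2, 64.9]]
65 [[-4.8, 6.2], [-14.6, 15.7], [65.1, 68.9]]
69 [[-4.7, 5.6], [-8.7, 10.5], [69.0, 72.4]]
```

The small ring is seated and free. On to the large ring.

Call:
step_arm(commands=[[[0, 0, -0.5], [0, 0, 6.42]], [[0, 0, 0], [0, 0, 6.42]], [[0, 0, 0], [0, 0, 6.42]], [[-0.84, -2.68, 0], [0, 0, 0]], [[-0.84, -2.68, 0], [0, 0, 0]], [[-0.84, -2.68, 0], [0, 0, 0]], [[-0.84, -2.68, 0], [0, 0, 0]], [[-0.84, -2.68, 0], [0, 0, 0]], [[-0.84, -2.68, 0], [0, 0, 0]], [[-0.84, -2.68, 0], [0, 0, 0]], [[-0.84, -2.68, 0], [0, 0, 0]], [[-0.84, -2.68, 0], [0, 0, 0]], [[-0.84, -2.68, 0], [0, 0, 0]], [[-0.84, -2.68, 0], [0, 0, 0]], [[-0.84, -2.68, 0], [0, 0, 0]], [[0, 0, 0], [0, 0, 0]], [[0, 0, 0], [0, 0, 0]]], gripper=1)

```text
t: 17.1
tool_pos: [0.6073, -0.2207, 0.2251]
tcp_rot: [[-0.987, 0.162, -0.002], [0.162, 0.987, 0.001], [0.003, 0.001, -1.0]]
wrist_force: [-0.5, -0.5, -0.0]
opening: 0.0856
finger_force: 0.0
```

Run:
```python
from h import *
go(.609,-.2205,.112,80.75)
p=read_camera("wrist"); P=wcloud(p); ok=p["range_z"]>0
B=local(P,(.609,-.2205),-9.25)[ok]; B=B[(B[:,0]<14)&(B[:,0]>-14)&(abs(B[:,1])<34)&(B[:,2]>115)&(B[:,2]<176)]
for lo in range(115,176,6):
    k=B[(B[:,2]>=lo)&(B[:,2]<lo+6)]
    if len(k)>5: print(lo,len(k),np.percentile(k,[2,98],axis=0).T.round(1).tolist())
```

```text
t 17.1 pos [ 0.6073 -0.2207  0.2251] yaw 80.67 tilt [-0.0024  0.0012 -1.    ] turn -0.08 shift cm [-0.1687  0.0487 11.31  ] F [-0.4697 -0.4512 -0.0199] open 0.08561354683671629
115 155 [[-10.6, 1.2], [-17.5, 20.9], [115.1, 121.0]]
121 279 [[-10.1, 0.4], [-19.7, 23.8], [121.1, 126.7]]
127 127 [[-10.5, -2.4], [-24.4, 28.9], [127.2, 132.9]]
133 89 [[-10.8, -2.9], [-28.3, 32.1], [133.1, 138.9]]
139 67 [[-10.4, -5.0], [-28.0, 30.0], [139.2, 144.7]]
145 173 [[-10.6, 7.9], [-26.1, 30.0], [145.5, 150.8]]
151 375 [[-13.2, 8.4], [-23.9, 27.8], [151.4, 156.9]]
157 643 [[-10.5, 8.5], [-19.6, 23.6], [157.2, 162.9]]
163 1049 [[-10.0, 8.7], [-12.0, 15.9], [163.1, 167.6]]
```

Call:
step_arm(commands=[[[-0.13, 0.2, 1.0], [0, 0, 0]], [[0, 0, 1.5], [0, 0, 0]], [[0, 0, 1.5], [0, 0, 0]], [[0, 0, 1.5], [0, 0, 0]], [[0, 0, 1.5], [0, 0, 0]], [[0, 0, 1.5], [0, 0, 0]], [[0, 0, 1.5], [0, 0, 0]], [[0, 0, 0.8], [0, 0, 0]], [[0, 0, 0.4], [0, 0, 0]], [[0, 0, 0], [0, 0, 0]], [[0, 0, 0], [0, 0, 0]]])

```text
t: 18.25
tool_pos: [0.6097, -0.2186, 0.1154]
tcp_rot: [[-0.987, 0.16, 0.001], [0.16, 0.987, -0.0], [-0.001, -0.0, -1.0]]
wrist_force: [0.5, -0.2, -0.3]
opening: 0.0852
finger_force: 0.0
```

Call:
step_arm(commands=[[[0, 0, 0], [0, 0, 0]], [[0, 0, 0], [0, 0, 0]], [[0, 0, 0], [0, 0, 0]], [[0, 0, 0], [0, 0, 0]], [[0, 0, 0], [0, 0, 0]], [[0, 0, 0], [0, 0, 0]], [[0, 0, 0], [0, 0, 0]], [[0, 0, 0], [0, 0, 0]], [[0, 0, 0], [0, 0, 0]]], gripper=-1, grip_force=35)

```text
t: 19.15
tool_pos: [0.6099, -0.2189, 0.1156]
tcp_rot: [[-0.987, 0.161, 0.001], [0.161, 0.987, -0.0], [-0.001, -0.0, -1.0]]
wrist_force: [-0.4, -0.5, 5.1]
opening: 0.0596
finger_force: 37.6
```

Call:
step_arm(commands=[[[0, 0, -0.3], [0, 0, 0]], [[0, 0, -0.5], [0, 0, 0]], [[0, 0, -0.5], [0, 0, 0]], [[0, 0, -0.4], [0, 0, 0]], [[0, 0, 0], [0, 0, 0]], [[0, 0, 0], [0, 0, 0]]])

```text
t: 19.75
tool_pos: [0.6095, -0.2187, 0.1318]
tcp_rot: [[-0.987, 0.161, 0.0], [0.161, 0.987, -0.0], [-0.0, -0.0, -1.0]]
wrist_force: [-1.0, 0.7, -4.0]
opening: 0.0592
finger_force: 38.4
```

```bash
cat >> h.py <<'E'
def hand(yaw):
    o=get_obs();p=read_camera("wrist"); P=wcloud(p); T=np.array(o["tool_pos"])
    B=local(P,T,yaw)[p["range_z"]>0]; B[:,2]-=T[2]*1000
    B=B[(B[:,0]<16)&(B[:,0]>-16)&(abs(B[:,1])<31)&(B[:,2]>-12)&(B[:,2]<70)]
    print("T",T,o["wrist_force"],o["opening"])
    for lo in range(-12,70,6):
        k=B[(B[:,2]>=lo)&(B[:,2]<lo+6)]
        if len(k)>5: print(lo,len(k),np.percentile(k,[2,98],axis=0).T.round(1).tolist())
    return p
E
python3 - <<'E'
from h import *
p=hand(-9.25); cv2.imwrite("pics/w5.png",cv2.resize(p["image"][130:330,180:440,::-1],(780,600)))
E
```

```text
T [ 0.6095 -0.2187  0.1318] [-1.037   0.7205 -3.9924] 0.05915382428450655
-6 172 [[-11.3, -9.9], [-14.5, 16.3], [-5.2, -0.1]]
0 716 [[-11.1, 7.0], [-19.3, 20.6], [0.6, 6.0]]
6 1275 [[-11.1, 6.7], [-28.9, 30.0], [6.1, 11.8]]
12 680 [[-11.7, 2.8], [-29.8, 30.4], [12.1, 17.8]]
18 1057 [[-15.4, 1.5], [-29.4, 30.1], [18.2, 23.7]]
24 620 [[-11.6, 8.9], [-30.2, 30.6], [24.2, 29.9]]
30 1016 [[-11.7, 9.1], [-29.8, 30.5], [30.2, 35.9]]
36 1557 [[-11.5, 7.7], [-29.9, 30.5], [36.2, 41.9]]
42 2348 [[-11.2, 7.1], [-30.5, 30.1], [42.1, 47.9]]
48 2601 [[-11.4, 7.5], [-12.3, 13.3], [48.1, 51.9]]
54 191 [[-13.3, -11.7], [-30.9, 30.9], [54.1, 60.0]]
60 86 [[-13.4, -11.9], [-30.8, 30.8], [60.0, 62.6]]
```

View pics/w5.png

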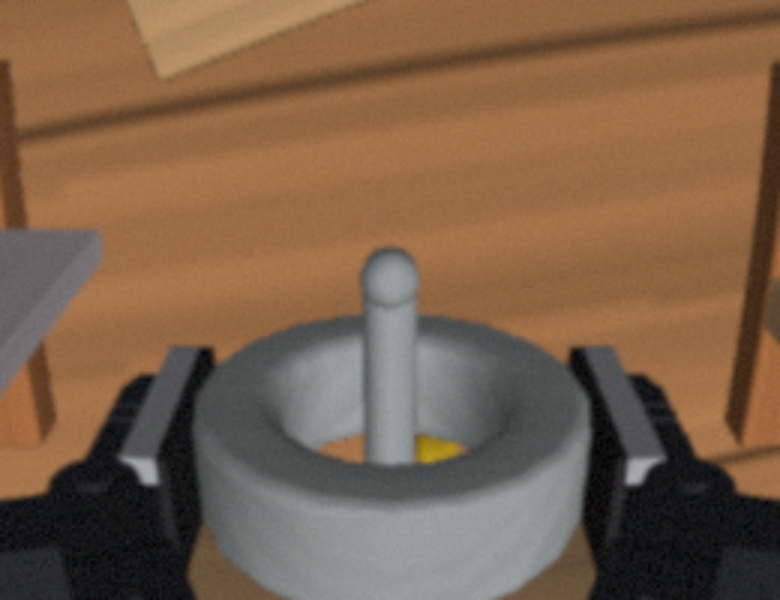

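The large ring is lifted and upright, with the peg tip at (390,275) well inside the hole. I draw it off.

Call:
step_arm(commands=[[[0.5, 0, 0], [0, 0, 0]], [[0.8, 0, 0], [0, 0, 0]], [[0.8, 0, 0], [0, 0, 0]], [[0.8, 0, 0], [0, 0, 0]]])

```text
t: 20.2
tool_pos: [0.5798, -0.2139, 0.1318]
tcp_rot: [[-0.987, 0.161, -0.0], [0.161, 0.987, 0.0], [0.0, 0.0, -1.0]]
wrist_force: [-0.5, -0.4, -3.4]
opening: 0.0595
finger_force: 38.3
```

Call:
step_arm(commands=[[[0.8, 0, 0], [0, 0, 0]], [[0.8, 0, 0], [0, 0, 0]], [[0.8, 0, 0], [0, 0, 0]], [[1.0, 0, 0], [0, 0, 0]], [[1.0, 0, 0], [0, 0, 0]], [[0.7, 0, 0], [0, 0, 0]], [[0, 0, 0], [0, 0, 0]]])

```text
t: 20.9
tool_pos: [0.5295, -0.2057, 0.132]
tcp_rot: [[-0.987, 0.161, -0.0], [0.161, 0.987, 0.0], [0.0, -0.0, -1.0]]
wrist_force: [0.7, 0.9, -3.5]
opening: 0.0592
finger_force: 38.3
```

Run:
```python
from h import *
go(.538,.2346,.175,100)
```

```text
t 20.9 pos [ 0.5295 -0.2057  0.132 ] yaw 80.73 tilt [-0.0001  0.     -1.    ] turn -19.27 shift cm [-8.484  43.2119 -4.297 ] F [ 0.6882  0.8605 -3.47  ] open 0.059202164332525696
```

Call:
step_arm(commands=[[[0, 0, -1.4], [0, 0, 0]], [[0, 0, -1.5], [0, 0, 0]], [[0, 0, -1.4], [0, 0, 0]], [[0, 0, 0], [0, 0, -6.42]], [[0, 0, 0], [0, 0, -6.42]], [[0, 0, 0], [0, 0, -6.43]], [[-0.4, 2.0, 0], [0, 0, 0]], [[-0.71, 3.6, 0], [0, 0, 0]], [[-0.71, 3.6, 0], [0, 0, 0]], [[-0.71, 3.6, 0], [0, 0, 0]], [[-0.71, 3.6, 0], [0, 0, 0]], [[-0.71, 3.6, 0], [0, 0, 0]], [[-0.71, 3.6, 0], [0, 0, 0]], [[-0.71, 3.6, 0], [0, 0, 0]], [[-0.71, 3.6, 0], [0, 0, 0]], [[-0.71, 3.6, 0], [0, 0, 0]], [[-0.71, 3.6, 0], [0, 0, 0]], [[-0.71, 3.6, 0], [0, 0, 0]], [[-0.27, 1.6, 0], [0, 0, 0]], [[0, 0, 0], [0, 0, 0]]])

```text
t: 22.9
tool_pos: [0.5391, 0.2365, 0.1752]
tcp_rot: [[-0.984, -0.177, 0.001], [-0.177, 0.984, 0.0], [-0.001, 0.0, -1.0]]
wrist_force: [-0.3, -0.1, -2.8]
opening: 0.059
finger_force: 39.1
```

Call:
step_arm(commands=[[[0, 0, 0], [0, 0, 0]], [[0, 0, 0], [0, 0, 0]]])

```text
t: 23.1
tool_pos: [0.539, 0.2333, 0.1751]
tcp_rot: [[-0.985, -0.173, 0.0], [-0.173, 0.985, -0.0], [-0.0, -0.0, -1.0]]
wrist_force: [0.3, 0.4, -3.2]
opening: 0.0592
finger_force: 39.1
```

Run:
```python
from h import *
go(.538,.2346,.075,100)
p=hand(10); P=wcloud(p)
B=local(P,(.538,.2346),10)[p["range_z"]>0]; B=B[(abs(B[:,0])<35)&(abs(B[:,1])<30)&(B[:,2]>34)&(B[:,2]<65)]
for lo in range(34,56,4):
    k=B[(B[:,2]>=lo)&(B[:,2]<lo+4)]
    for nm,a in (("f",k[k[:,0]<0]),("b",k[k[:,0]>0])):
        if len(a)>5: print(lo,nm,np.percentile(a[:,0],[3,97]),"y",np.percentile(a[:,1],[3,97]))
```

```text
t 23.1 pos [0.539  0.2333 0.1751] yaw 99.95 tilt [ 0.0002 -0.0004 -1.    ] turn -0.05 shift cm [ 0.0798  0.1472 10.0107] F [ 0.3141  0.3877 -3.2125] open 0.059224008471100736
T [0.539  0.2333 0.1751] [ 0.3141  0.3877 -3.2125] 0.059224008471100736
-6 262 [[-11.1, -9.7], [-14.7, 15.5], [-5.5, -0.1]]
0 1327 [[-10.8, 7.9], [-18.0, 19.4], [0.7, 5.9]]
6 1277 [[-10.8, 6.8], [-28.7, 30.1], [6.1, 11.8]]
12 690 [[-11.4, 3.0], [-29.9, 30.4], [12.1, 17.8]]
18 463 [[-11.6, -5.1], [-30.3, 30.4], [18.2, 23.9]]
24 609 [[-11.5, 9.7], [-29.9, 30.7], [24.1, 29.9]]
30 1004 [[-11.5, 9.3], [-29.9, 30.7], [30.1, 35.9]]
36 1580 [[-11.3, 7.9], [-29.5, 30.6], [36.2, 41.9]]
42 2342 [[-11.0, 7.3], [-30.3, 30.2], [42.1, 47.9]]
48 2598 [[-11.2, 7.6], [-12.5, 13.3], [48.1, 52.0]]
54 202 [[-12.9, -11.3], [-30.9, 30.8], [54.3, 59.9]]
60 84 [[-13.6, -11.6], [-30.9, 30.8], [60.0, 63.0]]
34 b [13.2192 13.8643] y [-12.6394  14.3616]
38 f [-11.3622 -11.0787] y [-12.4438  14.7998]
38 b [12.9914 14.2855] y [-12.8248  14.4826]
42 f [-11.5114 -11.4161] y [-12.3795   6.2506]
42 b [13.4954 16.1304] y [-12.2808  13.9589]
46 f [-20.5146 -13.547 ] y [-12.7118  14.1857]
46 b [15.5052 18.0366] y [-12.9829  14.7005]
50 f [-20.9045 -15.7805] y [-12.7567  14.2792]
50 b [16.7898 23.3159] y [-13.4146  14.5807]
```

Call:
step_arm(commands=[[[-0.11, 0.22, 0.5], [0, 0, 0]], [[0, 0, 1.5], [0, 0, 0]], [[0, 0, 1.5], [0, 0, 0]], [[0, 0, 1.5], [0, 0, 0]], [[0, 0, 1.5], [0, 0, 0]], [[0, 0, 1.5], [0, 0, 0]], [[0, 0, 1.0], [0, 0, 0]], [[0, 0, 0.8], [0, 0, 0]], [[0, 0, 0], [0, 0, 0]], [[0, 0, 0], [0, 0, 0]]])

```text
t: 24.15
tool_pos: [0.5398, 0.2367, 0.0771]
tcp_rot: [[-0.985, -0.174, 0.0], [-0.174, 0.985, 0.0], [-0.0, 0.0, -1.0]]
wrist_force: [-0.1, -0.2, -3.4]
opening: 0.0594
finger_force: 39.1
```

Run:
```python
from h import *
go(.5397,.2356,.032,100)
```

```text
t 24.15 pos [0.5398 0.2367 0.0771] yaw 100.0 tilt [ 0.0004  0.0001 -1.    ] turn 0.0 shift cm [ 0.0266 -0.103   4.515 ] F [-0.1145 -0.2151 -3.3639] open 0.05936871826101557
```

Call:
step_arm(commands=[[[0.02, -0.1, 1.0], [0, 0, 0]], [[0, 0, 1.0], [0, 0, 0]], [[0, 0, 1.0], [0, 0, 0]], [[0, 0, 0.6], [0, 0, 0]], [[0, 0, 0.4], [0, 0, 0]], [[0, 0, 0.3], [0, 0, 0]], [[0, 0, 0.1], [0, 0, 0]], [[0, 0, 0], [0, 0, 0]]])

```text
t: 24.95
tool_pos: [0.5397, 0.2356, 0.033]
tcp_rot: [[-0.985, -0.174, 0.0], [-0.174, 0.985, -0.0], [-0.0, -0.0, -1.0]]
wrist_force: [-1.1, -0.7, -2.5]
opening: 0.0589
finger_force: 39.1
```

Call:
step_arm(commands=[[[0, 0, 0.1], [0, 0, 0]], [[0, 0, 0.1], [0, 0, 0]], [[0, 0, 0], [0, 0, 0]]])

```text
t: 25.25
tool_pos: [0.5406, 0.2359, 0.0326]
tcp_rot: [[-0.985, -0.174, 0.003], [-0.174, 0.985, 0.001], [-0.003, 0.0, -1.0]]
wrist_force: [-0.8, -2.3, 6.3]
opening: 0.0595
finger_force: 40.0
```

Call:
step_arm(commands=[[[0, 0, 0], [0, 0, 0]], [[0, 0, 0], [0, 0, 0]], [[0, 0, 0], [0, 0, 0]], [[0, 0, 0], [0, 0, 0]], [[0, 0, 0], [0, 0, 0]]], gripper=0.8)

```text
t: 25.75
tool_pos: [0.5395, 0.2357, 0.0307]
tcp_rot: [[-0.985, -0.174, -0.0], [-0.174, 0.985, -0.0], [0.0, -0.0, -1.0]]
wrist_force: [-0.5, -0.5, -0.2]
opening: 0.077
finger_force: 0.0
```

Call:
step_arm(commands=[[[0, 0, -0.5], [0, 0, 0]], [[0, 0, -1.5], [0, 0, 0]], [[0, 0, -2], [0, 0, 0]], [[0, 0, -2], [0, 0, 0]], [[0, 0, -2], [0, 0, 0]], [[0, 0, -2], [0, 0, 0]], [[0, 0, -2], [0, 0, 0]], [[0, 0, -2], [0, 0, 0]], [[0, 0, -2], [0, 0, 0]], [[0, 0, -2], [0, 0, 0]], [[0, 0, -2], [0, 0, 0]], [[0, 0, 0], [0, 0, 0]]])

```text
t: 26.95
tool_pos: [0.5406, 0.2361, 0.2341]
tcp_rot: [[-0.985, -0.174, 0.005], [-0.174, 0.985, 0.002], [-0.005, 0.001, -1.0]]
wrist_force: [0.4, 0.0, -0.7]
opening: 0.0769
finger_force: 0.0
```

Run:
```python
from h import *
go(.395,.1477,.225,100)
p=read_camera("wrist"); P=wcloud(p); ok=p["range_z"]>0
cv2.imwrite("pics/w6.png",cv2.resize(p["image"][0:300,0:400,::-1],(800,600)))
for c,r,z0 in [((.56,.1131),9,53),((.5388,.2357),12,54)]:
    B=local(P,c,10)[ok]; B=B[(abs(B[:,0])<r)&(abs(B[:,1])<34)&(B[:,2]>z0)&(B[:,2]<95)]
    for lo in range(z0,94,5):
        k=B[(B[:,2]>=lo)&(B[:,2]<lo+5)]
        if len(k)>4: print(lo,np.percentile(k,[2,98],axis=0).T.round(1).tolist())
for d in spot_point(p,"drawer_pull")[:2]: print(round(d["conf"],2),w(p,d["xyz"]))
```

```text
t 26.95 pos [0.5406 0.2361 0.2341] yaw 100.02 tilt [ 0.0046  0.002  -1.    ] turn 0.02 shift cm [15.8753 -6.1808  0.9052] F [ 0.4497  0.0409 -0.6593] open 0.07685371861819212
53 [[-4.1, 6.7], [-19.7, 22.1], [53.1, 57.9]]
58 [[-4.7, 7.2], [-18.2, 20.7], [58.3, 62.9]]
63 [[-4.6, 6.9], [-16.9, 18.6], [63.1, 67.9]]
68 [[-3.9, 6.2], [-11.1, 12.3], [68.1, 71.9]]
54 [[-9.0, 7.1], [-28.2, 29.7], [54.5, 58.6]]
59 [[-9.0, 7.2], [-28.7, 29.2], [59.2, 63.9]]
64 [[-9.2, 10.2], [-27.4, 28.0], [64.2, 68.9]]
69 [[-8.4, 10.3], [-25.9, 26.4], [69.0, 74.0]]
74 [[-8.7, 10.5], [-21.4, 22.0], [74.1, 78.9]]
79 [[-8.7, 10.2], [-16.0, 15.7], [79.2, 83.9]]
84 [[-6.6, 9.7], [-5.1, 7.8], [84.0, 85.2]]
0.72 [0.4587 0.1585 0.0629]
```

View pics/w6.png

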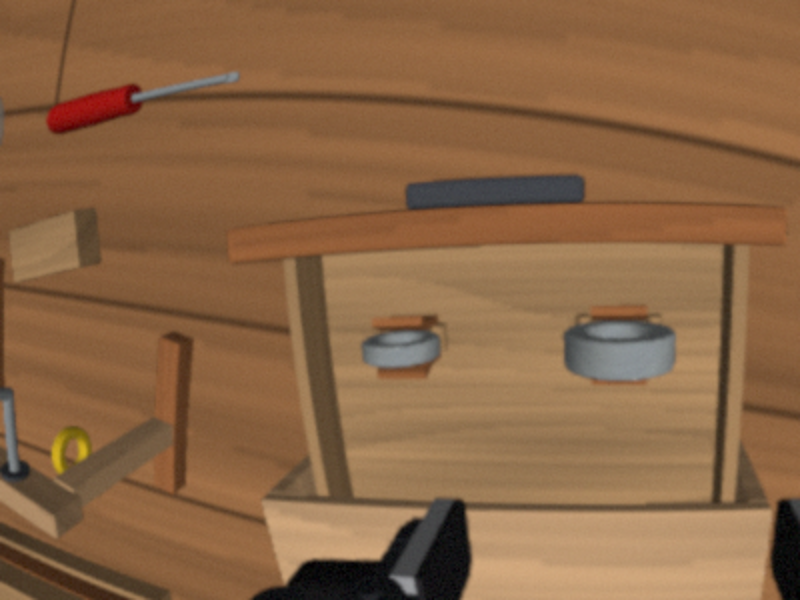

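Both rings stand in their own cradles: small at (400,348), large at (620,348). Next I close the fingers, go in front of the pull and push.

Call:
step_arm(commands=[[[1.73, -0.77, 0], [0, 0, 0]], [[1.73, -0.77, 0], [0, 0, 0]], [[1.73, -0.77, 0], [0, 0, 0]], [[1.73, -0.77, 0], [0, 0, 0]], [[1.73, -0.77, 0], [0, 0, 0]], [[1.73, -0.77, 0], [0, 0, 0]], [[1.73, -0.77, 0], [0, 0, 0]], [[1.73, -0.77, 0], [0, 0, 0]], [[0, 0, 1.0], [0, 0, 0]], [[0, 0, 2], [0, 0, 0]], [[0, 0, 2], [0, 0, 0]], [[0, 0, 2], [0, 0, 0]], [[0, 0, 2], [0, 0, 0]], [[0, 0, 2], [0, 0, 0]], [[0, 0, 2], [0, 0, 0]], [[0, 0, 2], [0, 0, 0]], [[0, 0, 2], [0, 0, 0]], [[0, 0, 1.4], [0, 0, 0]], [[0, 0, 0], [0, 0, 0]], [[0, 0, 0], [0, 0, 0]]], gripper=-1, grip_force=20)

```text
t: 29.05
tool_pos: [0.4135, 0.1509, 0.046]
tcp_rot: [[-0.985, -0.174, -0.002], [-0.174, 0.985, -0.001], [0.002, -0.0, -1.0]]
wrist_force: [-0.6, 0.4, 0.1]
opening: -0.0002
finger_force: 0.0
```

Run:
```python
from h import *
ex=np.array([.985,.1736]); t=np.array([.6209,.1875])-ex*.044
print(t); go(t[0],t[1],.05,100)
```

```text
[0.5776 0.1799]
t 29.05 pos [0.4135 0.1509 0.046 ] yaw 100.02 tilt [-0.0016 -0.0005 -1.    ] turn 0.02 shift cm [-16.6566   0.0036  -0.4022] F [-0.5757  0.4394  0.1198] open -0.00022402674897163832
```

Call:
step_arm(commands=[[[-1, 0, -0.2], [0, 0, 0]], [[-1, 0, -0.2], [0, 0, 0]], [[-0.6, 0, 0], [0, 0, 0]], [[-0.3, 0, 0], [0, 0, 0]], [[-0.3, 0, 0], [0, 0, 0]], [[-0.3, 0, 0], [0, 0, 0]], [[-0.3, 0, 0], [0, 0, 0]], [[-0.4, 0, 0], [0, 0, 0]], [[-0.5, 0, 0], [0, 0, 0]], [[-0.6, 0, 0], [0, 0, 0]], [[-0.7, 0, 0], [0, 0, 0]], [[-0.7, 0, 0], [0, 0, 0]], [[-0.7, 0, 0], [0, 0, 0]], [[-0.7, 0, 0], [0, 0, 0]]])

```text
t: 30.45
tool_pos: [0.4943, 0.1651, 0.0507]
tcp_rot: [[-0.985, -0.174, -0.0], [-0.174, 0.985, -0.0], [0.0, -0.0, -1.0]]
wrist_force: [-2.1, 0.2, -1.1]
opening: -0.0002
finger_force: 1.2
```

Call:
step_arm(commands=[[[-0.7, 0, 0], [0, 0, 0]], [[-0.7, 0, 0], [0, 0, 0]], [[-0.7, 0, 0], [0, 0, 0]], [[-0.7, 0, 0], [0, 0, 0]], [[-0.7, 0, 0], [0, 0, 0]], [[-0.7, 0, 0], [0, 0, 0]], [[-0.7, 0, 0], [0, 0, 0]], [[-0.7, 0, 0], [0, 0, 0]], [[-0.5, 0, 0], [0, 0, 0]], [[-0.4, 0, 0], [0, 0, 0]], [[-0.3, 0, 0], [0, 0, 0]], [[-0.3, 0, 0], [0, 0, 0]], [[-0.3, 0, 0], [0, 0, 0]], [[-0.2, 0, 0], [0, 0, 0]], [[0, 0, 0], [0, 0, 0]]])

```text
t: 31.95
tool_pos: [0.5692, 0.1783, 0.051]
tcp_rot: [[-0.985, -0.174, 0.001], [-0.174, 0.985, 0.0], [-0.001, -0.0, -1.0]]
wrist_force: [-0.7, -1.0, -0.3]
opening: -0.0001
finger_force: 0.3
```

Call:
step_arm(commands=[[[-0.2, 0, 0], [0, 0, 0]], [[-0.2, 0, 0], [0, 0, 0]], [[-0.2, 0, 0], [0, 0, 0]], [[-0.2, 0, 0], [0, 0, 0]], [[-0.2, 0, 0], [0, 0, 0]], [[0, 0, 0], [0, 0, 0]]])

```text
t: 32.55
tool_pos: [0.5782, 0.1799, 0.0509]
tcp_rot: [[-0.985, -0.174, -0.001], [-0.174, 0.985, -0.0], [0.001, -0.0, -1.0]]
wrist_force: [-3.9, -1.4, 2.3]
opening: -0.0005
finger_force: 2.1
```

Call:
step_arm(commands=[[[-0.15, 0, 0], [0, 0, 0]], [[-0.15, 0, 0], [0, 0, 0]], [[0, 0, 0], [0, 0, 0]]])

```text
t: 32.85
tool_pos: [0.5782, 0.1799, 0.0508]
tcp_rot: [[-0.985, -0.174, -0.006], [-0.174, 0.985, -0.001], [0.006, 0.0, -1.0]]
wrist_force: [-14.4, -3.0, 10.4]
opening: 0.0001
finger_force: 7.4
```

The pull stalls with force rising, so the drawer is fully shut. I back off and check.

Call:
step_arm(commands=[[[0.5, 0, 0], [0, 0, 0]], [[1.5, 0, 0], [0, 0, 0]], [[2.5, 0, 0], [0, 0, 0]], [[2.5, 0, 0], [0, 0, 0]], [[2, 0, 0], [0, 0, 0]], [[0, 0, -2], [0, 0, 0]], [[0, 0, -2], [0, 0, 0]], [[0, 0, 0], [0, 0, 0]], [[0, 0, 0], [0, 0, 0]], [[0, 0, 0], [0, 0, 0]]])

```text
t: 33.85
tool_pos: [0.4926, 0.1648, 0.0899]
tcp_rot: [[-0.985, -0.174, -0.001], [-0.174, 0.985, -0.0], [0.001, -0.0, -1.0]]
wrist_force: [-0.5, 0.2, -0.5]
opening: 0.0003
finger_force: 0.0
```

Run:
```python
from h import *
for n in ["scene","top"]:
    p=read_camera(n); P=cloud(p); ok=p["range_z"]>0
    for t in ["drawer_pull","drawer_unit","gauge"]:
        for d in spot_point(p,t)[:1]: print(n,t,round(d["conf"],2),w(p,d["xyz"]))
    B=local(P,(.6209,.1875),10)[ok]; k=B[(abs(B[:,2]-101)<4)&(B[:,0]>-60)&(B[:,0]<-2)&(abs(B[:,1])<130)]
    print("panel top x",len(k),np.percentile(k[:,0],[3,50,97]) if len(k) else "")
cv2.imwrite("pics/end.png",cv2.resize(p["image"][120:270,180:470,::-1],(800,414)))
```

```text
scene drawer_pull 0.97 [0.5896 0.1822 0.0658]
scene drawer_unit 0.87 [0.6184 0.1853 0.0026]
scene gauge 0.73 [ 0.4167 -0.1393  0.0045]
panel top x 259 [-19.1167 -11.5365  -3.2201]
top drawer_unit 0.58 [0.6214 0.1819 0.0028]
top gauge 0.69 [ 0.5979 -0.3155  0.1437]
panel top x 103 [-18.1444 -10.0492  -2.4056]
```

View pics/end.png

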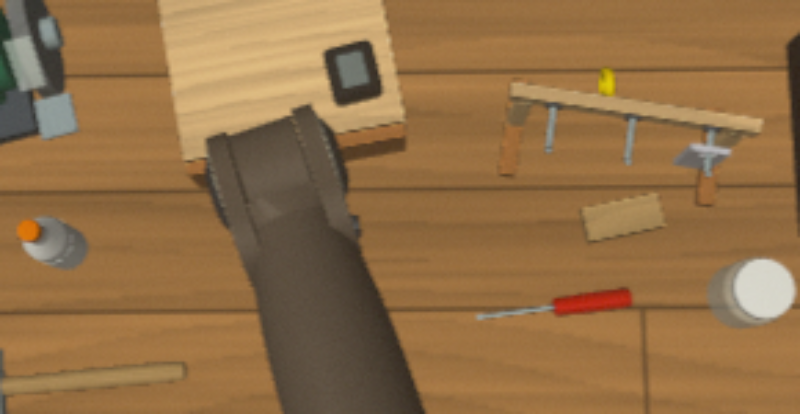

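The drawer panel is flush at about (300,150). The gauge still hangs at (708,155), both other pegs are empty, and the bystanders are where they were. I hand it in.

```bash
python3 -c "
from plant import *
print(finish_job())"
```

```text
the job is handed in; nothing more can be done
None
```

I lifted both rings off their pegs, set each upright in its own cradle and pushed the drawer fully shut, then handed the job in. The gauge and bystanders were unmoved in the last picture, but the hand-in gave no verdict and I couldn't see the rings once the drawer was shut.

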